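# Unclamp a storage canister: two turns of the knurled ring, then swing the strap away

## Robot

A 6-joint arm with a two-finger parallel gripper is mounted at the origin on the work surface. World frame = base frame: x ahead of the robot, y to its left, z up, the work surface at z = 0. Lengths are in mm, angles in degrees, forces in N, time in s.
With the tool pointing down it reaches from about 300 to 850 mm from the base axis. Payload 4.2 kg.
Tool frame: the origin (TCP) lies at the very end of the fingers, on their centre line; the grasp point (between the pads) lies 19 mm behind it; z points along the fingers, y is the direction in which the jaws open and shut (so a half turn about z gives the same grasp; the last joint's range is limited). The gripper opens to 91 mm and grips with 3 to 60 N. Pads are 32 mm wide; open, the fingers measure 118 mm over their backs; the gripper's body (76 mm by 178 mm) begins 60 mm behind the grasp point.
Start: joints at [72.25, 18.312, 89.639, -0, 72.044, -1.146], TCP at [164.314, 551.039, 213.976] pointing down, gripper open.
Joint ranges: [-177.97, 177.97], [-48.28, 115.42], [12.27, 149.76], [-77.06, 257.06], [2.81, 150.46], [-146.56, 146.56]. Speed limits (degrees/s): [147.25, 147.25, 180, 180, 180, 180].

## Interface

Orientations are given as [roll, pitch, yaw] about the fixed x, y, z axes, in that order (R = Rz(yaw) Ry(pitch) Rx(roll)).
In Python, from workcell import env gives the robot as it stands. The module is installed in compiled form; this text tells all that it offers.
- The arm moves only by the tool arm_command, never from a script. Its argument "targets" is a list of rows, each a list of 5 numbers: the closure, from 0 (fully open) to 1 (shut), then the shift along the tool's x, y, z each as a share of 50 cm, from -1 to 1, then the turn about the tool's z as a share of pi/4 rad, from -1 to 1. A call has 1 to 8 rows; each row is the pose to reach, as a shift and turn from the pose measured when the call began, along the tool's axes at that moment; what a row does not reach only later rows make up. A row lasts 1/12 s, in which the tool goes at most 41.7 mm and 7.16 degrees, less where a joint would pass 70% of its speed; a pose out of reach is approached as far as the arm can. A call with a number of a shift or a turn outside -1 to 1 is refused whole. A call with a gripper value outside its range is refused whole. The fingers move at their own pace and stop on an object; "squeeze" is the grip in N (left out, the last holds). Time passes only in rows, so rows that repeat a pose let the fingers close. It gives the time, the measured TCP pose, the force and the opening at its end, in the units of the state.
- env.state(): the state, without advancing time (a new reading comes with each control period).
- env.grab_frame(name): name is "scene" or "top" or "wrist"; returns the picture (420x560x3 uint8, red, green, blue); there is no depth.
- env.camera_params(name): a dict with "camera_matrix" (3x3 intrinsics, pixels), "R" (3x3) and "t" (3): a world point X has camera coordinates R X + t; the wrist camera has in their place "hand_eye" (4x4, takes a point from camera to tool coordinates, whose origin is the TCP and whose axes are the flange's). Camera axes: x right, y down, z forward; pixel columns grow to the right and rows downward; lengths in mm; the calibration is good to about 2 mm. A picture is of the moment at which its call begins: read the wrist's pose just before it. camera_params takes no time and is no camera call.
- env.job_done(): hands the job in, once; it reports no verdict.
The state is a dict: "time_s": time; "qpos": joint angles; "qvel": joint speeds; "effort": joint torques, N m; "ee_pos": TCP position; "ee_rot": TCP orientation; "force": force on the tool from outside, world axes, zero at the start; "torque": the same for the moment, N m; "gripper_width": finger opening in mm.
Only numpy, scipy, OpenCV 4.12 (cv2) and the standard library are available. Lean on these libraries where they do the work, as an engineer would, in place of code of your own. Each camera call takes 0.05 s, during which the arm holds its last target.

## Task

Free the lid of the steel canister held in the bench clamp: roll a fingertip round the rim of the clamp's big knurled locking ring to loosen it, anticlockwise seen from above, by two full turns from tight (within a quarter turn), then push the strap by its upright rib, away from the robot, until it is well clear and no part of it is over the canister's lid. Use only the outside of the fingers and leave the canister and everything else on the bench standing where it is; nothing is to be lifted or carried.

Things in the scene. Friction and masses are not known exactly. Their poses are not given: they have to be found in the camera images.
- lock_ring (a joint): turn of the clamp's knurled locking ring, rad: 0 = fully tight (always so at the start, against a stop), grows as it is loosened, anticlockwise seen from above; one turn is 6.283, 3.5 turns at most; stays where it is left. Turning takes about 0.08 N m (1.6 N along the rim). It climbs 3 mm per turn on its stud
- ring_mid (a point): on the upright axis of the locking ring, half-way up its rim: aluminium disc 100 mm wide over 24 upright ridges (3 mm proud, pitch 13 mm), rim 24 mm high (12 mm above and below this point), free all round. Its stud ends 26 mm above this point when tight. Under it a hub 30 mm wide, 5 mm high, then the strap, its top 17 mm below this point when tight
- ring_mark (a point): middle of the dark radial line on the ring's top face, 30 mm from its axis; turns with the ring
- strap (a joint): swing of the flat strap about its upright pivot, rad: 0 = across the canister, under the ring (so at the start); grows to 1.6, clockwise from above, away from the robot; stiff (0.15 N m), stays where it is left. Lips at its forked end catch on the ring's hub until the ring is about 1.2 turns loose. Clear of the lid from about 0.63 on
- strap_pivot (a point): on the strap's pivot axis, at the strap's top face. The strap is aluminium, 34 mm wide, 8 mm thick, and runs 215 mm from the pivot to its forked end under the ring (stud 190 mm from the pivot). A pivot screw 22 mm wide stands 7 mm above the strap's top
- rib_mid (a point): middle of the upright rib on the strap's top, 70 mm from the pivot: 60 mm long along the strap, 6 mm thick, 28 mm high (14 mm above and below this point); push it on its broad side. Below its foot is the strap's top face; moves with the strap
- clamp: the clamp's grey base plate, 130 x 270 mm, 12 mm thick, fixed to the bench; origin under its centre; the ring's stud stands 95 mm to its +y, the strap's pivot 95 mm to its -y, the canister between them; the strap swings to its +x
- canister_center (a point): centre (half-way up) of the lidded steel canister in the clamp, under the strap: 78 mm wide, 71 mm high, its lid 3.5 mm below the strap; loose, to be left standing
- spare_canister_center (a point): centre of a second lidded steel canister like the first (78 mm wide, 71 mm high), standing alone on the bench: leave alone
- tube_rack: grey rack 70 x 160 mm with capped tubes, 100 mm high; origin under its centre: leave alone
- bottle: amber bottle 60 mm wide, 150 mm high; origin under its centre: leave alone
- beaker: glass beaker 70 mm wide, 85 mm high; origin under its centre: leave alone
- dishes: stack of three culture dishes, 88 mm wide, 39 mm high; origin under its centre: leave alone
- spare_nut: small loose knurled nut, 48 mm wide, 16 mm high, lying on the bench (not the clamp's ring); origin under its centre: leave alone
- forceps: steel forceps 130 mm long, 5 mm thick, lying flat; origin under its centre: leave alone

How it is judged (in metres and radians):
On the way, in this order (a step that is already met when the one before it is completed fails the run):
1. the locking ring has been loosened by two full turns (within a quarter turn) (value of joint lock_ring between 10.9956 and 14.1372 rad), for 0.2 s.
2. the strap is swung clear of the canister's lid, the ring still two turns loose (all of step 1 and value of joint strap above 0.63 rad), for 0.2 s.
At the end, for the whole second after the job is handed in: The ring stands 1.75 to 2.25 turns (11.0 to 14.1 rad) loose, the strap is swung at least 0.63 rad and so clear of the lid, both are at rest, and the canister is within 10 mm of where it stood (all of step 2 and velocity of joint lock_ring between -0.1 and 0.1 rad/s and velocity of joint strap between -0.1 and 0.1 rad/s and distance of canister_center from where it was at the start of the episode below 0.01 m); the robot touches nothing.
It fails at once if the canister in the clamp is pushed, tipped or lifted (moved by more than 10 mm) (distance of canister_center from where it was at the start of the episode above 0.01 m).
It fails at once if something else standing on the bench is knocked, lifted or carried (moved by more than 20 mm) (distance of any of spare_canister_center, tube_rack, bottle, beaker, dishes, spare_nut, forceps from where it was at the start of the episode above 0.02 m).
It also fails if it takes over 72 s, if anything falls off the work surface, if the arm or the gripper's body presses on something with over 40 N, if the wrist force passes 120 N, or if a joint passes its speed limit or range.

## Working session

There is one attempt and no reset: what is moved stays moved. The work goes in short steps, Python scripts to look and compute and a tool call to move; the robot and the scene stay as the last step left them, time stands still between calls to the robot, and variables do not carry over. Pictures are saved under pics/ and viewed, and the job is handed in when it is done.

Besides the shell and the picture viewer there is one more tool, called in YAML: its name, and indented under it one key for each argument. arm_command: Moves the arm, as the interface text tells. Shift numbers are shares of 50 cm and turn numbers shares of pi/4 rad, none past 1 either way. Its arguments: {"type":"object","properties":{"targets":{"type":"array"},"squeeze":{"type":"number"}},"required":["targets"]}

```bash
mkdir -p pics; ls
python3 - <<'E'
from workcell import env
import cv2,json
s=env.state();print(s)
for n in("scene","top","wrist"):
    p=env.camera_params(n);print(n,p)
    cv2.imwrite(f"pics/a_{n}.png",env.grab_frame(n)[:,:,::-1])
E
```

```text
pics
{'time_s': 0.0, 'qpos': array([ 7.22494943e+01,  1.83502000e+01,  8.97059016e+01,  1.89126750e-03,
        7.20441689e+01, -1.14471750e+00]), 'qvel': array([-0.02287428,  0.02128147, -0.01631471, -0.037146  , -0.03969568,
       -0.02535218]), 'effort': array([-6.52060280e-04, -4.12449861e+01, -2.31970435e+01,  7.25210784e-02,
        4.55552316e-02, -1.31015217e-04]), 'ee_pos': array([164.14993119, 550.54388515, 213.13815114]), 'ee_rot': array([-1.79899785e+02, -3.80094932e-03,  1.63393624e+02]), 'force': array([-0.09371953, -0.2485136 ,  0.27917276]), 'torque': array([-0.00596735,  0.03428011,  0.00457479]), 'gripper_width': 91.16436764812748}
scene {'camera_matrix': array([[437.10162054,   0.        , 281.54349462],
       [  0.        , 437.10162054, 214.70198965],
       [  0.        ,   0.        ,   1.        ]]), 'R': array([[-0.36161398,  0.93232238, -0.00321034],
       [ 0.72621903,  0.27951128, -0.62807593],
       [-0.58467192, -0.22945245, -0.77814544]]), 't': array([ 183.24723581, -354.02136572, 1466.05138076])}
top {'camera_matrix': array([[530.02466949,   0.    
[... 167 characters left out ...]
00450782],
       [-0.9941885 ,  0.02873619, -0.10374713],
       [ 0.10357181, -0.00752783, -0.99459349]]), 't': array([  20.52107302,  543.53786293, 1248.96856165])}
wrist {'camera_matrix': array([[309.96354708,   0.        , 284.95037613],
       [  0.        , 309.96354708, 210.97464866],
       [  0.        ,   0.        ,   1.        ]]), 'hand_eye': array([[ 1.49199447e-04, -9.56418272e-01, -2.92000115e-01,
         8.15160952e+01],
       [ 9.99999745e-01,  3.46434309e-04, -6.23755558e-04,
         6.85001626e-01],
       [ 6.97730071e-04, -2.91999948e-01,  9.56418080e-01,
        -1.71438779e+02],
       [ 0.00000000e+00,  0.00000000e+00,  0.00000000e+00,
         1.00000000e+00]])}
```

View pics/a_scene.png

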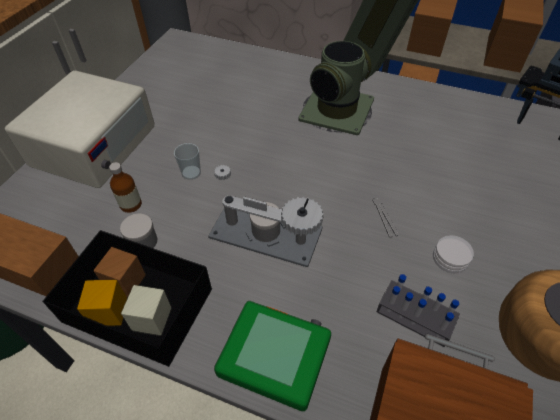

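View pics/a_top.png

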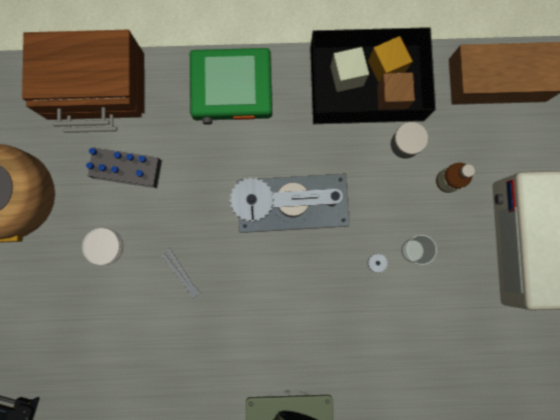

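View pics/a_wrist.png

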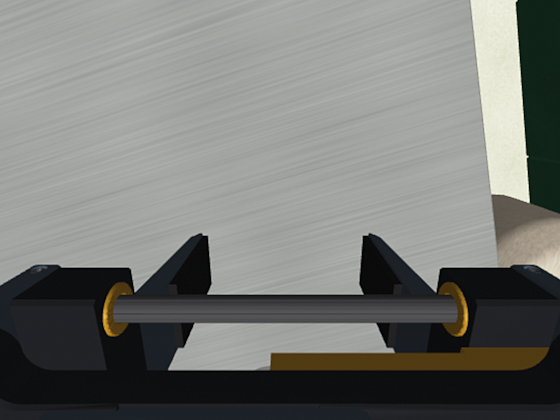

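The scene view shows the ring at about (302,214) and the pivot at about (230,203). The top view has the ring at (251,199) and the pivot at (336,196). I'll enlarge both crops before measuring.

Run:
```python
import cv2,numpy as np
a=cv2.imread("pics/a_scene.png")[180:270,200:335];b=cv2.imread("pics/a_top.png")[165:240,220:355]
a=cv2.resize(a,None,fx=5.8,fy=5.8,interpolation=cv2.INTER_CUBIC);b=cv2.resize(b,None,fx=5.8,fy=5.8,interpolation=cv2.INTER_CUBIC)
cv2.imwrite("pics/c_s.png",a);cv2.imwrite("pics/c_t.png",b)
```

```text
(no output)
```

View pics/c_s.png

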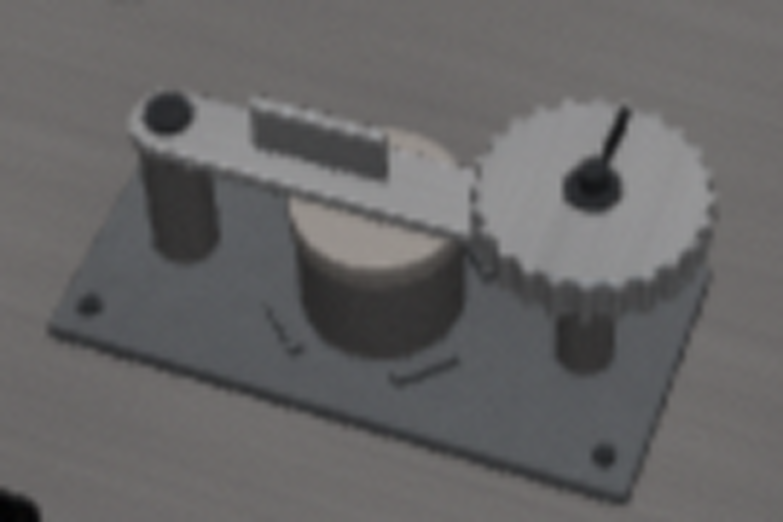

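View pics/c_t.png

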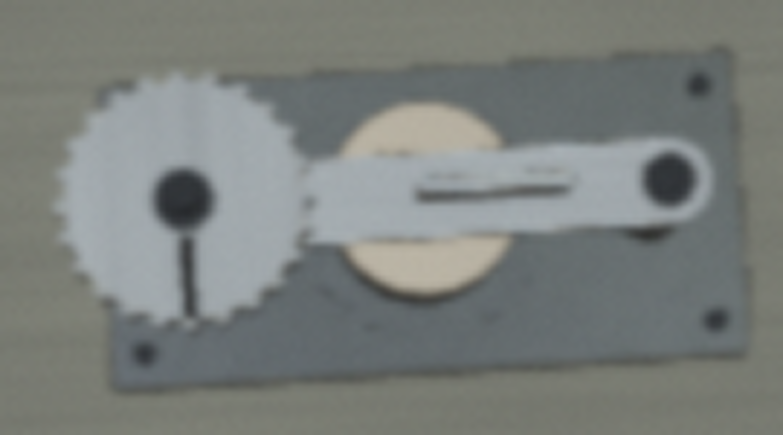

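```bash
cat > h.py <<'E'
import numpy as np,cv2
from workcell import env
P={}
for n in("scene","top"):
    p=env.camera_params(n);P[n]=p['camera_matrix']@np.c_[p['R'],p['t']]
def tri(s,t):
    X=cv2.triangulatePoints(P["scene"],P["top"],np.array(s,float).reshape(2,1),np.array(t,float).reshape(2,1));X=(X[:3]/X[3]).ravel()
    e=[np.linalg.norm((P[n]@np.r_[X,1])[:2]/(P[n]@np.r_[X,1])[2]-q) for n,q in(("scene",s),("top",t))]
    return X,e
def ray(n,uv,z):
    p=env.camera_params(n);d=p['R'].T@np.linalg.inv(p['camera_matrix'])@np.r_[uv,1];c=-p['R'].T@p['t']
    return c+d*(z-c[2])/d[2]
E
python3 - <<'E'
from h import *
f=5.8
S=lambda u,v:(200+(u+.5)/f-.5,180+(v+.5)/f-.5)
T=lambda u,v:(220+(u+.5)/f-.5,165+(v+.5)/f-.5)
for k,s,t in(("ringtop",(596,192),(185,200)),("stud top",(596,172),(184,196)),("pivot",(168,110),(669,179)),("ribend near piv",(253,98),(575,178)),("rib far",(388,140),(417,186)),("mark end",(626,108),(191,316)),("plate hole1",(90,304),(698,84)),("hole R",(604,456),(100,92))):
    print(k,tri(S(*s),T(*t)))
# top view at assumed heights
for k,uv,z in(("ringtop",(185,200),123.5),("pivot",(669,179),101.5),("holeTR",(698,84),12),("holeBR",(716,319),12),("holeBL",(145,353),12),("lid",(424,200),83)):
    print(k,ray("top",T(*uv),z))
for k,uv,z in(("ringtop",(596,192),123.5),("pivot",(168,110),101.5),("holeL",(90,304),12),("holeR",(604,456),12)):
    print(k,ray("scene",S(*uv),z))
E
```

```text
ringtop (array([558.9873239 ,  71.70091964, 122.2054409 ]), [np.float64(0.570831706202267), np.float64(0.40807702420280534)])
stud top (array([558.98165785,  71.36887636, 134.75891478]), [np.float64(0.5275870114441933), np.float64(0.37760387216485497)])
pivot (array([ 564.77870026, -118.35607161,  100.53234206]), [np.float64(0.05739696925462062), np.float64(0.04258018876077323)])
ribend near piv (array([563.06228427, -78.86537821, 122.76095997]), [np.float64(0.5662773444799464), np.float64(0.4169245612494461)])
rib far (array([562.10771187, -18.05643054, 120.26311935]), [np.float64(0.4725159076064563), np.float64(0.34349871484055716)])
mark end (array([513.99963605,  69.7793264 , 124.96552948]), [np.float64(0.20606523189440343), np.float64(0.15185213844046813)])
plate hole1 (array([ 615.86506028, -141.69967621,   14.38694228]), [np.float64(0.10291891805148448), np.float64(0.07382589155950585)])
hole R (array([618.20751138, 106.28375851,  30.82784438]), [np.float64(2.106700203667225), np.float64(1.4343212634073952)])
ringtop [559.09820856  70.76943515 123.5       ]
pivot [ 564.69280311 -118.33888062  101.5       ]
holeTR [ 616.31774713 -142.15705731   12.        ]
holeBR [ 516.30956498 -145.63759745   12.        ]
holeBL [508.95758143  94.41371653  12.        ]
lid [561.43942869 -22.43872572  83.        ]
ringtop [559.58429397  73.28737404 123.5       ]
pivot [ 565.46945914 -117.7644503   101.5       ]
holeL [ 614.30562154 -142.51093381   12.        ]
holeR [607.98299635  98.02136052  12.        ]
```

```bash
cat >> h.py <<'E'
from scipy.spatial.transform import Rotation as Ro
C=np.array([559.2,72.0])
def cmd(W,yaw=None):
    s=env.state();R=Ro.from_euler('xyz',s['ee_rot'],degrees=True).as_matrix()
    for w in W:
        d=R.T@(np.array(w)-s['ee_pos'])/500
        t=0
        if yaw is not None: t=-((yaw-s['ee_rot'][2]+180)%360-180)/45
        print("[1,%.4f,%.4f,%.4f,%.3f]"%(*d,t),end=",")
    print();print("t",s['time_s'],"pos",s['ee_pos'].round(1),"rot",s['ee_rot'].round(1),"F",s['force'].round(1),"w",round(s['gripper_width'],1))
E
python3 -c "
from h import *
cmd([(460,72,213)],180)"
```

```text
[1,-0.8405,-0.7484,0.0017,-0.369],
t 0.15 pos [164.2 550.7 213.3] rot [-179.9   -0.   163.4] F [0.9 0.2 0.6] w 91.2
```

arm_command:
  targets:
    - [1, -0.84, -0.748, 0, -0.369]
    - [1, -0.84, -0.748, 0, -0.369]
    - [1, -0.84, -0.748, 0, -0.369]
    - [1, -0.84, -0.748, 0, -0.369]
    - [1, -0.84, -0.748, 0, -0.369]
    - [1, -0.84, -0.748, 0, -0.369]
    - [1, -0.84, -0.748, 0, -0.369]
    - [1, -0.84, -0.748, 0, -0.369]
  squeeze: 20

```text
time_s: 0.82
ee_pos: [339.2, 266.4, 213.9]
ee_rot: [-179.9, -0.0, -180.0]
force: [1.0, 0.4, 0.7]
gripper_width: 40.6
```

```bash
python3 -c "
from h import *
cmd([(460,72,213)],180)"
```

```text
[1,-0.2413,-0.3890,0.0021,0.001],
t 0.8167 pos [339.2 266.4 213.9] rot [-179.9   -0.  -180. ] F [1.  0.4 0.7] w 40.6
```

arm_command:
  targets:
    - [1, -0.241, -0.389, 0, 0]
    - [1, -0.241, -0.389, 0, 0]
    - [1, -0.241, -0.389, 0, 0]
    - [1, -0.241, -0.389, 0, 0]
    - [1, -0.241, -0.389, 0, 0]
    - [1, -0.241, -0.389, 0, 0]
    - [1, -0.241, -0.389, 0, 0]
    - [1, -0.241, -0.389, 0, 0]

```text
time_s: 1.48
ee_pos: [459.9, 71.2, 213.6]
ee_rot: [-179.9, -0.1, 179.9]
force: [0.4, 0.7, -0.0]
gripper_width: 0.6
```

```bash
python3 -c "
from h import *
cmd([(460,72,160),(460,72,112)],180)
cv2.imwrite('pics/b_w.png',env.grab_frame('wrist')[:,:,::-1])
cmd([(460,72,160),(460,72,110)],180)"
```

```text
[1,-0.0004,0.0017,0.1073,-0.003],[1,-0.0006,0.0018,0.2033,-0.003],
t 1.4833 pos [459.9  71.2 213.6] rot [-1.799e+02 -1.000e-01  1.799e+02] F [ 0.4  0.7 -0. ] w 0.6
[1,-0.0015,-0.0000,0.1074,-0.001],[1,-0.0017,0.0001,0.2074,-0.001],
t 1.5333 pos [459.3  72.1 213.7] rot [-1.8e+02 -1.0e-01  1.8e+02] F [0.1 0.5 0.4] w -0.1
```

View pics/b_w.png

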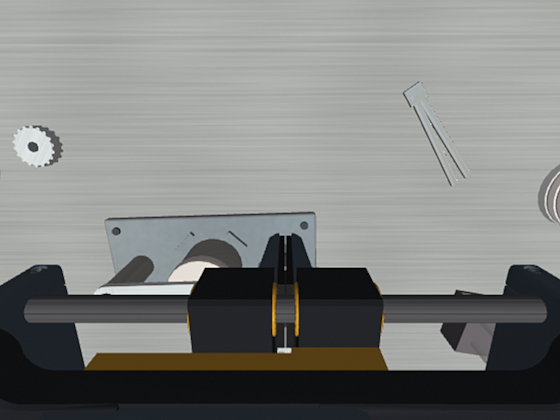

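arm_command:
  targets:
    - [1, 0, 0, 0.08, 0]
    - [1, 0, 0, 0.16, 0]
    - [1, 0, 0, 0.219, 0]
    - [1, 0, 0, 0.219, 0]

```text
time_s: 1.87
ee_pos: [453.7, 72.8, 99.4]
ee_rot: [-179.9, -0.8, -179.9]
force: [-1.4, -0.4, 0.1]
gripper_width: 0.3
```

arm_command:
  targets:
    - [1, -0.03, 0, 0, 0]
    - [1, -0.05, 0, 0, 0]
    - [1, -0.055, 0, 0, 0]

```text
time_s: 2.12
ee_pos: [483.9, 73.9, 100.6]
ee_rot: [-179.9, -0.6, -179.8]
force: [0.1, -0.1, -0.2]
gripper_width: 0.7
```

arm_command:
  targets:
    - [1, 0, 0, -0.007, 0]
    - [1, 0, 0, -0.007, 0]
    - [1, 0, 0, -0.007, 0]

```text
time_s: 2.37
ee_pos: [484.2, 74.2, 105.3]
ee_rot: [-179.9, -0.4, -179.8]
force: [1.3, 0.8, 0.7]
gripper_width: 0.3
```

arm_command:
  targets:
    - [1, -0.01, 0, 0, 0]
    - [1, -0.012, 0, 0, 0]
    - [1, -0.012, 0, 0, 0]

```text
time_s: 2.62
ee_pos: [490.6, 74.2, 105.5]
ee_rot: [-179.9, -0.4, -179.8]
force: [-0.6, -0.0, 0.6]
gripper_width: 0.4
```

arm_command:
  targets:
    - [1, -0.006, 0, 0, 0]
    - [1, -0.008, 0, 0, 0]
    - [1, -0.008, 0, 0, 0]

```text
time_s: 2.87
ee_pos: [492.1, 74.0, 105.2]
ee_rot: [-179.9, -0.8, -179.9]
force: [-6.1, -0.2, 4.9]
gripper_width: 0.6
```

arm_command:
  targets:
    - [1, -0.008, 0, 0, 0]
    - [1, -0.008, 0, 0, 0]

```text
time_s: 3.03
ee_pos: [492.1, 73.9, 104.7]
ee_rot: [-179.9, -1.3, -179.9]
force: [-9.1, 0.7, 7.1]
gripper_width: 0.6
```

```bash
cat >> h.py <<'E'
a,b=17.,14.
def path(r):
    pts=[]
    q=[(-a,-b,180),(a,-b,270),(a,b,0),(-a,b,90)]
    for cx,cy,p in q:
        for t in np.linspace(0,90,91): 
            f=np.radians(p+t);pts.append((cx+r*np.cos(f),cy+r*np.sin(f)))
    pts.append(pts[0]);P_=[]
    for p,q_ in zip(pts[:-1],pts[1:]):
        p,q_=np.array(p),np.array(q_);n=max(1,int(np.linalg.norm(q_-p)/.5))
        P_+= [p+(q_-p)*k/n for k in range(n)]
    return np.array(P_)
def roll(n=8,step=10,r=45,z=105,first=None):
    Q=path(r);s=env.state();p=s['ee_pos'][:2]-C
    i=np.argmin(np.linalg.norm(Q-p,axis=1));L=np.r_[0,np.cumsum(np.linalg.norm(np.diff(np.r_[Q,Q[:1]],axis=0),axis=1))];T=L[-1]
    W=[]
    for k in range(1,n+1):
        l=(L[i]+k*step)%T;W.append((*(Q[min(np.searchsorted(L,l),len(Q)-1)]+C),z))
    print("s=%.0f of %.0f"%(L[i],T),"ang %.0f rad %.1f"%(np.degrees(np.arctan2(p[1],p[0])),np.hypot(*p)));cmd(W,180)
E
python3 -c "
from h import *
roll(8,6)"
```

```text
s=391 of 407 ang 178 rad 67.1
[1,-0.0101,-0.0119,-0.0008,0.003],[1,-0.0100,-0.0239,-0.0008,0.003],[1,-0.0101,-0.0366,-0.0007,0.003],[1,-0.0117,-0.0490,-0.0008,0.003],[1,-0.0144,-0.0597,-0.0008,0.003],[1,-0.0191,-0.0713,-0.0009,0.003],[1,-0.0253,-0.0822,-0.0010,0.003],[1,-0.0320,-0.0909,-0.0012,0.003],
t 3.0333 pos [492.1  73.9 104.7] rot [-179.9   -1.3 -179.9] F [-9.1  0.7  7.1] w 0.6
```

arm_command:
  targets:
    - [1, -0.01, -0.012, 0, 0]
    - [1, -0.01, -0.024, 0, 0]
    - [1, -0.01, -0.037, 0, 0]
    - [1, -0.012, -0.049, 0, 0]
    - [1, -0.014, -0.06, 0, 0]
    - [1, -0.019, -0.071, 0, 0]
    - [1, -0.025, -0.082, 0, 0]
    - [1, -0.032, -0.091, 0, 0]

```text
time_s: 3.7
ee_pos: [505.5, 27.6, 104.2]
ee_rot: [-179.9, -1.7, -179.9]
force: [-4.9, -1.1, 4.6]
gripper_width: 0.5
```

```bash
python3 -c "
from h import *
b_=env.grab_frame('top')[165:240,220:355]
cv2.imwrite('pics/d1.png',cv2.resize(b_[:,:,::-1],None,fx=5.8,fy=5.8,interpolation=cv2.INTER_CUBIC))
b_=env.grab_frame('scene')[150:270,200:335]
cv2.imwrite('pics/d2.png',cv2.resize(b_[:,:,::-1],None,fx=4.8,fy=4.8,interpolation=cv2.INTER_CUBIC))
roll(8,10)"
```

```text
s=32 of 407 ang -139 rad 69.5
[1,-0.0185,-0.0105,-0.0020,0.003],[1,-0.0362,-0.0205,-0.0024,0.003],[1,-0.0557,-0.0264,-0.0029,0.003],[1,-0.0754,-0.0278,-0.0035,0.003],[1,-0.0953,-0.0278,-0.0040,0.003],[1,-0.1153,-0.0279,-0.0046,0.003],[1,-0.1353,-0.0279,-0.0051,0.003],[1,-0.1550,-0.0266,-0.0057,0.003],
t 3.8 pos [506.5  26.8 104.2] rot [-179.8   -1.6 -179.9] F [-4.6 -4.6  4.3] w 0.4
```

View pics/d1.png

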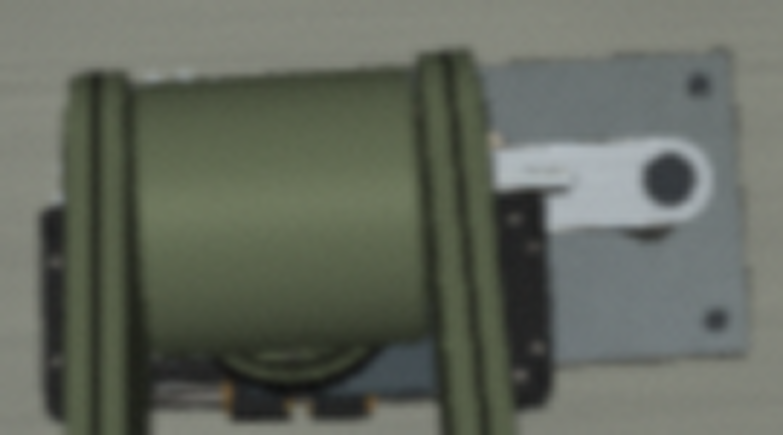

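View pics/d2.png

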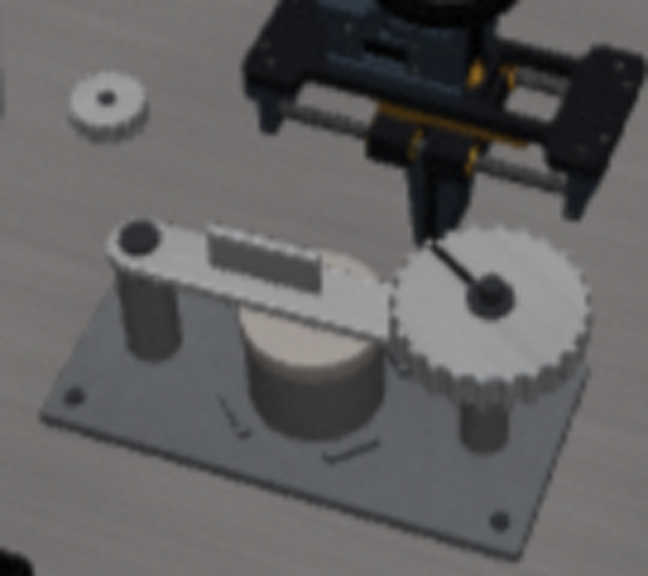

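The finger's corner sits in the knurl and the dark mark has moved about 50° anticlockwise (scene crop, mark from (440,250) to (480,285)). Rolling on.

arm_command:
  targets:
    - [1, -0.0185, -0.0105, -0.002, 0]
    - [1, -0.036, -0.0205, -0.0025, 0]
    - [1, -0.056, -0.0265, -0.003, 0]
    - [1, -0.075, -0.028, -0.0035, 0]
    - [1, -0.095, -0.028, -0.004, 0]
    - [1, -0.115, -0.028, -0.0045, 0]
    - [1, -0.135, -0.028, -0.005, 0]
    - [1, -0.155, -0.0265, -0.0055, 0]

```text
time_s: 4.47
ee_pos: [585.5, 13.0, 104.8]
ee_rot: [-179.7, -1.5, -179.9]
force: [-1.4, -2.6, 0.8]
gripper_width: 0.2
```

```bash
python3 -c "
from h import *
b_=env.grab_frame('scene')[150:270,200:335]
cv2.imwrite('pics/e2.png',cv2.resize(b_[:,:,::-1],None,fx=4.8,fy=4.8,interpolation=cv2.INTER_CUBIC))
roll(8,10,45,106)"
```

```text
s=116 of 407 ang -64 rad 65.2
[1,-0.0187,0.0096,-0.0029,0.003],[1,-0.0355,0.0211,-0.0033,0.003],[1,-0.0493,0.0361,-0.0037,0.003],[1,-0.0587,0.0524,-0.0040,0.003],[1,-0.0649,0.0718,-0.0042,0.003],[1,-0.0666,0.0919,-0.0043,0.003],[1,-0.0666,0.1119,-0.0044,0.003],[1,-0.0667,0.1319,-0.0045,0.003],
t 4.5167 pos [588.   13.4 104.8] rot [-179.7   -1.3 -179.9] F [ 2.5 -2.  -0.4] w 0.4
```

View pics/e2.png

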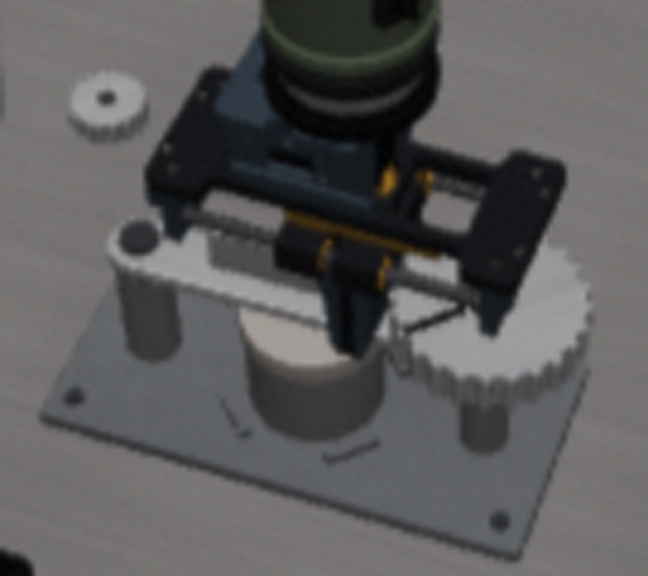

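```bash
cat >> h.py <<'E'
def ma(u,v,f=4.8,o=(200,150),z=124):
    X=ray("scene",(o[0]+u/f,o[1]+v/f),z)[:2]-C-np.array([0.4,1.3]);print("mark %.1f r %.1f"%(np.degrees(np.arctan2(X[1],X[0])),np.hypot(*X)))
E
python3 -c "
from h import *
ma(626,108,5.8,(200,180),123.5);ma(440,250);ma(408,330)"
```

```text
mark -177.5 r 46.1
mark -121.6 r 40.7
mark -44.5 r 44.8
```

arm_command:
  targets:
    - [1, -0.0185, 0.0095, -0.003, 0]
    - [1, -0.0355, 0.021, -0.0035, 0]
    - [1, -0.049, 0.036, -0.0035, 0]
    - [1, -0.0585, 0.0525, -0.004, 0]
    - [1, -0.064, 0.072, -0.004, 0]
    - [1, -0.066, 0.092, -0.0045, 0]
    - [1, -0.066, 0.112, -0.0045, 0]
    - [1, -0.066, 0.132, -0.0045, 0]

```text
time_s: 5.18
ee_pos: [624.3, 81.2, 106.8]
ee_rot: [-179.8, -0.9, -179.9]
force: [4.2, -1.6, -1.5]
gripper_width: 0.8
```

```bash
python3 -c "
from h import *
b_=env.grab_frame('scene')[150:270,200:335]
cv2.imwrite('pics/e3.png',cv2.resize(b_[:,:,::-1],None,fx=4.8,fy=4.8,interpolation=cv2.INTER_CUBIC))
roll(8,10,45,107)"
```

```text
s=201 of 407 ang 10 rad 65.5
[1,0.0063,0.0208,-0.0002,0.004],[1,0.0121,0.0404,-0.0002,0.004],[1,0.0220,0.0581,-0.0000,0.004],[1,0.0346,0.0722,0.0002,0.004],[1,0.0511,0.0840,0.0005,0.004],[1,0.0699,0.0919,0.0008,0.004],[1,0.0885,0.0952,0.0011,0.004],[1,0.1087,0.0955,0.0014,0.004],
t 5.2333 pos [623.7  83.4 106.8] rot [-179.9   -1.  -179.8] F [5.4 2.4 0.1] w 0.5
```

View pics/e3.png

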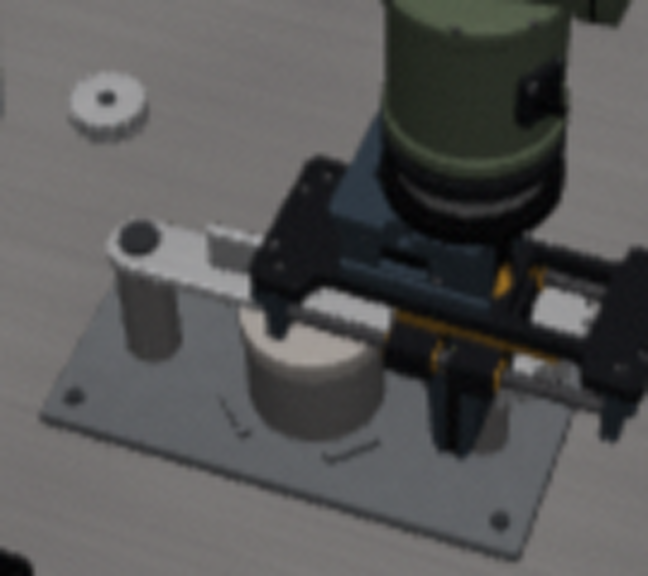

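arm_command:
  targets:
    - [1, 0.006, 0.021, 0, 0]
    - [1, 0.012, 0.0405, 0, 0]
    - [1, 0.022, 0.058, 0, 0]
    - [1, 0.0345, 0.072, 0, 0]
    - [1, 0.051, 0.084, 0.0005, 0]
    - [1, 0.07, 0.092, 0.001, 0]
    - [1, 0.0885, 0.095, 0.001, 0]
    - [1, 0.1085, 0.0955, 0.0015, 0]

```text
time_s: 5.9
ee_pos: [567.6, 131.4, 106.8]
ee_rot: [-180.0, -1.0, -179.8]
force: [1.7, 0.7, -0.1]
gripper_width: 0.6
```

```bash
python3 -c "
from h import *
b_=env.grab_frame('scene')[150:270,200:335]
cv2.imwrite('pics/e4.png',cv2.resize(b_[:,:,::-1],None,fx=4.8,fy=4.8,interpolation=cv2.INTER_CUBIC))
roll(8,10,45,107)"
```

```text
s=285 of 407 ang 84 rad 59.6
[1,0.0199,-0.0005,0.0001,0.004],[1,0.0399,-0.0004,0.0005,0.004],[1,0.0610,-0.0015,0.0010,0.004],[1,0.0806,-0.0068,0.0014,0.004],[1,0.0972,-0.0156,0.0017,0.004],[1,0.1128,-0.0288,0.0020,0.004],[1,0.1249,-0.0452,0.0023,0.004],[1,0.1326,-0.0623,0.0025,0.004],
t 5.95 pos [565.6 131.3 106.9] rot [-180.    -1.2 -179.8] F [-2.4  1.3  0.8] w 0.4
```

View pics/e4.png

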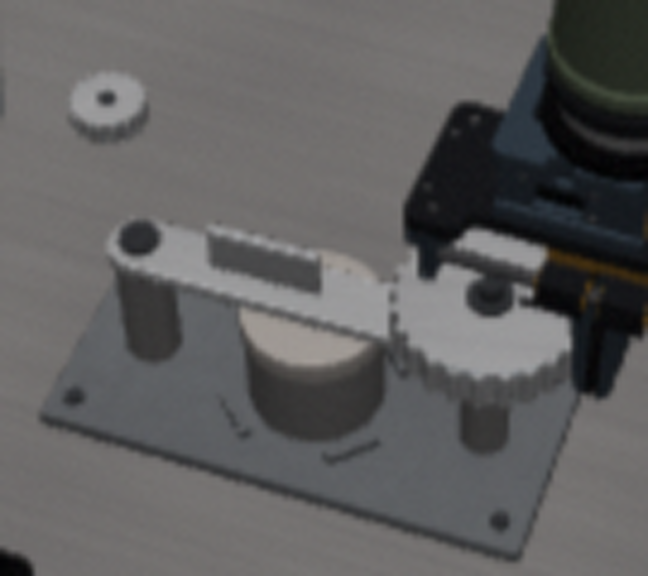

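```bash
sed -i 's/^a,b=.*/a,b=17.,10.5/' h.py; python3 -c "
from h import *
roll(8,10,45,107)"
```

```text
s=278 of 393 ang 84 rad 59.6
[1,0.0199,-0.0075,0.0001,0.004],[1,0.0399,-0.0074,0.0005,0.004],[1,0.0610,-0.0085,0.0010,0.004],[1,0.0806,-0.0138,0.0014,0.004],[1,0.0973,-0.0226,0.0017,0.004],[1,0.1128,-0.0358,0.0020,0.004],[1,0.1250,-0.0522,0.0023,0.004],[1,0.1327,-0.0693,0.0025,0.004],
t 5.95 pos [565.6 131.3 106.9] rot [-180.    -1.2 -179.8] F [-2.4  1.3  0.8] w 0.4
```

arm_command:
  targets:
    - [1, 0.02, -0.0075, 0, 0]
    - [1, 0.04, -0.0075, 0.0005, 0]
    - [1, 0.061, -0.0085, 0.001, 0]
    - [1, 0.0805, -0.014, 0.0015, 0]
    - [1, 0.0975, -0.0225, 0.0015, 0]
    - [1, 0.113, -0.036, 0.002, 0]
    - [1, 0.125, -0.052, 0.0025, 0]
    - [1, 0.1325, -0.0695, 0.0025, 0]

```text
time_s: 6.62
ee_pos: [497.2, 95.5, 106.8]
ee_rot: [-180.0, -1.3, -179.8]
force: [-2.6, 3.3, 2.5]
gripper_width: 0.3
```

```bash
python3 -c "
from h import *
b_=env.grab_frame('scene')[150:270,200:335]
cv2.imwrite('pics/e5.png',cv2.resize(b_[:,:,::-1],None,fx=4.8,fy=4.8,interpolation=cv2.INTER_CUBIC))
roll(8,10,45,108)"
```

```text
s=361 of 393 ang 161 rad 66.2
[1,-0.0011,-0.0208,-0.0025,0.003],[1,-0.0010,-0.0413,-0.0024,0.003],[1,-0.0010,-0.0613,-0.0024,0.003],[1,-0.0026,-0.0815,-0.0024,0.003],[1,-0.0080,-0.0995,-0.0025,0.003],[1,-0.0180,-0.1173,-0.0026,0.003],[1,-0.0318,-0.1323,-0.0029,0.003],[1,-0.0485,-0.1439,-0.0033,0.003],
t 6.6667 pos [496.6  93.7 106.7] rot [-179.8   -1.4 -179.9] F [-4.   0.2  2.8] w 0.6
```

View pics/e5.png

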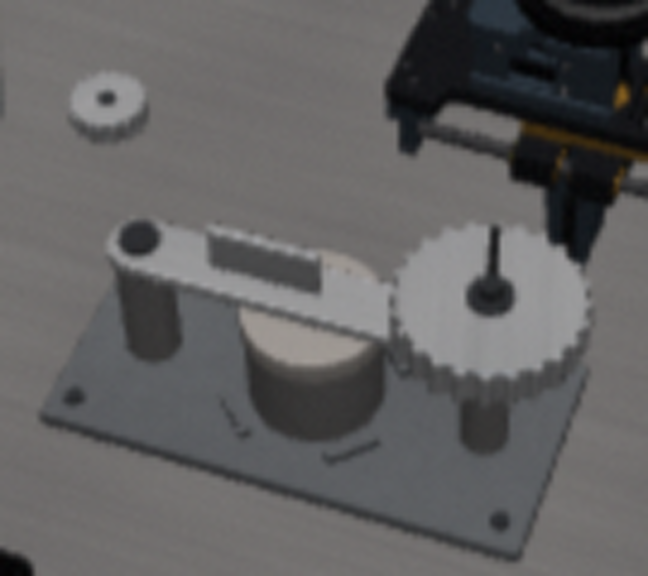

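```bash
python3 -c "
from h import *
ma(495,228,z=127)"
```

```text
mark -162.8 r 44.4
```

arm_command:
  targets:
    - [1, -0.001, -0.021, -0.0025, 0]
    - [1, -0.001, -0.0415, -0.0025, 0]
    - [1, -0.001, -0.0615, -0.0025, 0]
    - [1, -0.0025, -0.0815, -0.0025, 0]
    - [1, -0.008, -0.0995, -0.0025, 0]
    - [1, -0.018, -0.1175, -0.0025, 0]
    - [1, -0.032, -0.1325, -0.003, 0]
    - [1, -0.0485, -0.144, -0.0035, 0]

```text
time_s: 7.33
ee_pos: [520.5, 19.3, 107.7]
ee_rot: [-179.7, -1.6, -179.9]
force: [-2.7, -3.0, 0.5]
gripper_width: 0.7
```

```bash
python3 -c "
from h import *
b_=env.grab_frame('scene')[150:270,200:335]
cv2.imwrite('pics/e6.png',cv2.resize(b_[:,:,::-1],None,fx=4.8,fy=4.8,interpolation=cv2.INTER_CUBIC))
roll(8,10,45,109)"
```

```text
s=52 of 393 ang -124 rad 64.5
[1,-0.0208,-0.0023,-0.0027,0.003],[1,-0.0409,-0.0040,-0.0032,0.003],[1,-0.0609,-0.0041,-0.0037,0.003],[1,-0.0809,-0.0041,-0.0041,0.003],[1,-0.1009,-0.0042,-0.0046,0.003],[1,-0.1215,-0.0029,-0.0051,0.003],[1,-0.1396,0.0023,-0.0055,0.003],[1,-0.1576,0.0120,-0.0060,0.003],
t 7.3833 pos [523.2  18.5 107.9] rot [-179.6   -1.3 -179.9] F [-1.5 -6.6 -0.8] w 0.4
```

View pics/e6.png

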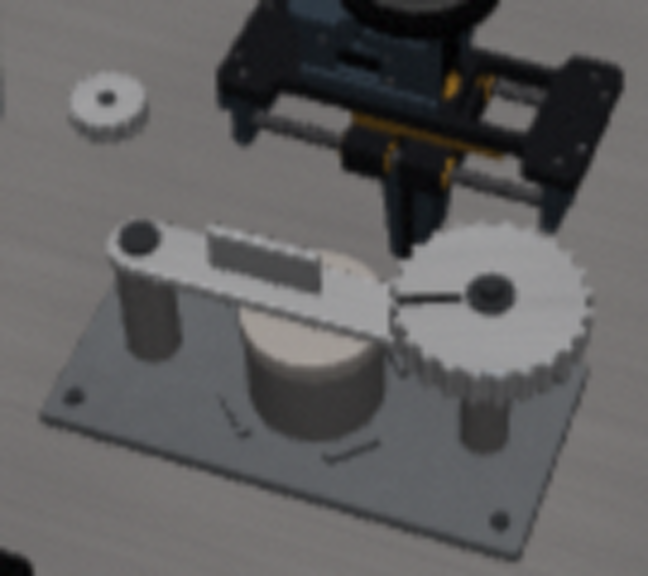

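```bash
python3 -c "
from h import *
ma(400,300,z=127)"
```

```text
mark -66.1 r 44.7
```

arm_command:
  targets:
    - [1, -0.021, -0.0025, -0.0025, 0]
    - [1, -0.041, -0.004, -0.003, 0]
    - [1, -0.061, -0.004, -0.0035, 0]
    - [1, -0.081, -0.004, -0.004, 0]
    - [1, -0.101, -0.004, -0.0045, 0]
    - [1, -0.1215, -0.003, -0.005, 0]
    - [1, -0.1395, 0.0025, -0.0055, 0]
    - [1, -0.1575, 0.012, -0.006, 0]

```text
time_s: 8.05
ee_pos: [603.9, 23.4, 109.1]
ee_rot: [-179.5, -1.2, -179.9]
force: [-0.4, -3.1, 0.8]
gripper_width: 0.4
```

```bash
python3 -c "
from h import *
roll(8,10,45,109)"
```

```text
s=133 of 393 ang -47 rad 66.1
[1,-0.0126,0.0172,-0.0001,0.002],[1,-0.0241,0.0340,-0.0005,0.002],[1,-0.0316,0.0529,-0.0008,0.002],[1,-0.0346,0.0715,-0.0010,0.002],[1,-0.0348,0.0922,-0.0012,0.002],[1,-0.0348,0.1122,-0.0014,0.002],[1,-0.0337,0.1323,-0.0015,0.002],[1,-0.0283,0.1519,-0.0015,0.002],
t 8.05 pos [603.9  23.4 109.1] rot [-179.5   -1.2 -179.9] F [-0.4 -3.1  0.8] w 0.4
```

arm_command:
  targets:
    - [1, -0.0125, 0.017, 0, 0]
    - [1, -0.024, 0.034, -0.0005, 0]
    - [1, -0.0315, 0.053, -0.001, 0]
    - [1, -0.0345, 0.0715, -0.001, 0]
    - [1, -0.035, 0.092, -0.001, 0]
    - [1, -0.035, 0.112, -0.0015, 0]
    - [1, -0.0335, 0.1325, -0.0015, 0]
    - [1, -0.0285, 0.152, -0.0015, 0]

```text
time_s: 8.72
ee_pos: [618.9, 101.4, 109.5]
ee_rot: [-179.6, -1.1, -179.9]
force: [3.4, -0.8, 1.4]
gripper_width: 0.6
```

```bash
python3 -c "
from h import *
b_=env.grab_frame('scene')[150:270,200:335]
cv2.imwrite('pics/e8.png',cv2.resize(b_[:,:,::-1],None,fx=4.8,fy=4.8,interpolation=cv2.INTER_CUBIC))
roll(8,10,45,109)"
```

```text
s=218 of 393 ang 28 rad 66.4
[1,0.0142,0.0163,0.0008,0.004],[1,0.0289,0.0303,0.0011,0.004],[1,0.0464,0.0407,0.0014,0.004],[1,0.0643,0.0466,0.0017,0.004],[1,0.0850,0.0486,0.0021,0.004],[1,0.1050,0.0487,0.0025,0.004],[1,0.1250,0.0487,0.0029,0.004],[1,0.1450,0.0488,0.0033,0.004],
t 8.7667 pos [617.8 103.3 109.3] rot [-179.7   -1.2 -179.8] F [3.6 2.8 1.3] w 0.6
```

View pics/e8.png

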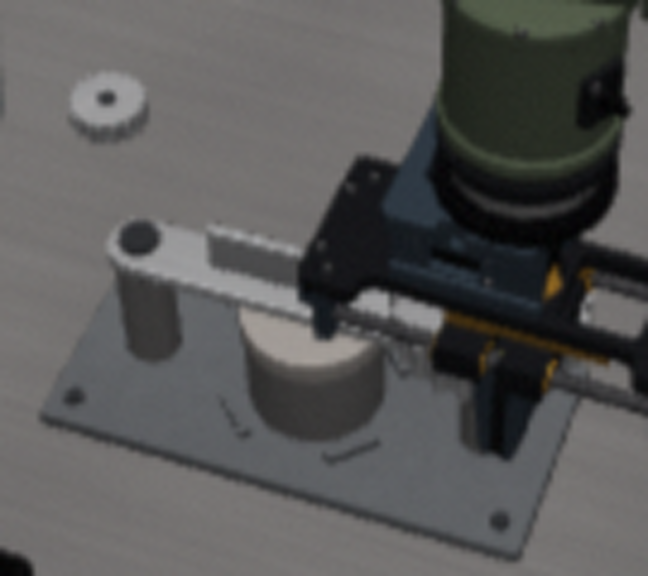

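arm_command:
  targets:
    - [1, 0.014, 0.0165, 0.001, 0]
    - [1, 0.029, 0.0305, 0.001, 0]
    - [1, 0.0465, 0.0405, 0.0015, 0]
    - [1, 0.0645, 0.0465, 0.0015, 0]
    - [1, 0.085, 0.0485, 0.002, 0]
    - [1, 0.105, 0.0485, 0.0025, 0]
    - [1, 0.12, 0.0485, 0.003, 0]
    - [1, 0.125, 0.07, 0.003, 0]

```text
time_s: 9.43
ee_pos: [552.2, 137.9, 108.9]
ee_rot: [-179.7, -1.4, -179.9]
force: [-0.1, -1.0, -0.7]
gripper_width: 0.4
```

arm_command:
  targets:
    - [1, 0.02, 0.08, -0.01, 0]
    - [1, 0.06, 0.12, -0.05, 0]
    - [1, 0.12, 0.14, -0.1, 0]
    - [1, 0.18, 0.14, -0.13, 0]
    - [1, 0.22, 0.1, -0.13, 0]
    - [1, 0.25, 0.1, -0.13, 0]
    - [1, 0.25, 0.1, -0.13, 0]

```text
time_s: 10.02
ee_pos: [423.9, 186.7, 176.5]
ee_rot: [-179.6, -1.6, -179.9]
force: [-0.1, 0.1, 0.1]
gripper_width: 0.4
```

```bash
python3 -c "
from h import *
b_=env.grab_frame('scene')[150:270,200:335]
cv2.imwrite('pics/e9.png',cv2.resize(b_[:,:,::-1],None,fx=4.8,fy=4.8,interpolation=cv2.INTER_CUBIC))
b_=env.grab_frame('top')[165:240,220:355]
cv2.imwrite('pics/e9t.png',cv2.resize(b_[:,:,::-1],None,fx=5.8,fy=5.8,interpolation=cv2.INTER_CUBIC))
cmd([(500,-50,175)],180)"
```

```text
[1,-0.1436,-0.4757,0.0023,0.003],
t 10.1167 pos [427.7 187.7 176.6] rot [-179.7   -1.4 -179.9] F [-0.8  0.5  0.4] w 0.3
```

View pics/e9.png

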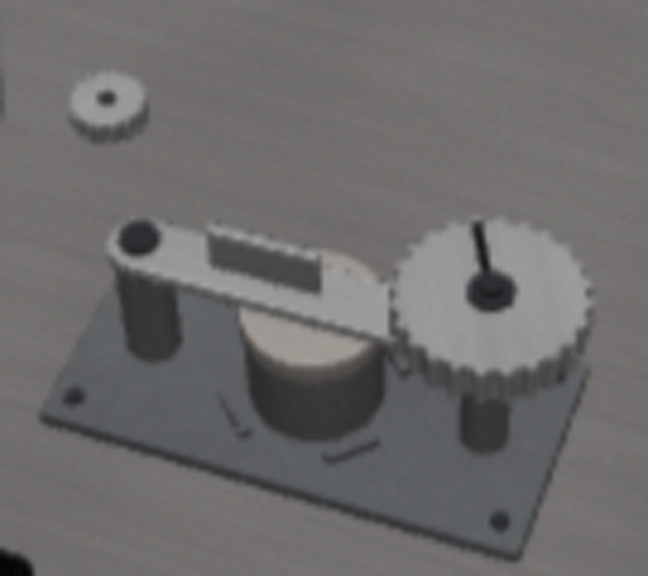

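View pics/e9t.png

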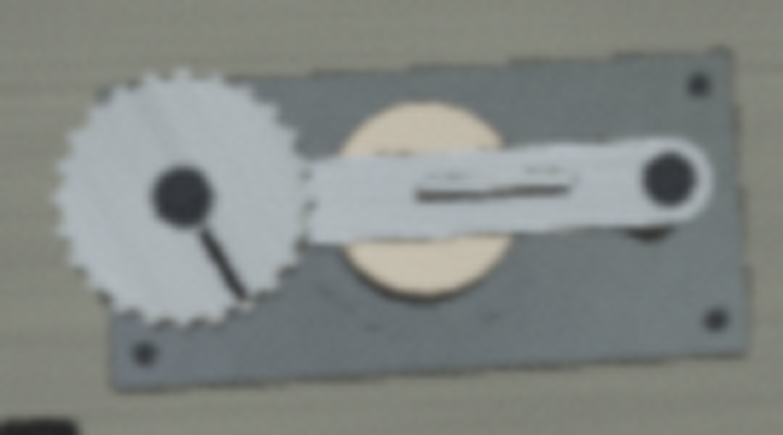

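The mark is at (243,296) in the top crop, about 28° past its start direction. Counted continuously through the pictures, that makes about 748°, or 2.08 turns. The ring also stands visibly higher. Next is the rib, approached from the robot's side.

arm_command:
  targets:
    - [1, -0.02, -0.08, 0, 0]
    - [1, -0.05, -0.16, 0, 0]
    - [1, -0.08, -0.24, 0, 0]
    - [1, -0.12, -0.32, 0, 0]
    - [1, -0.15, -0.4, 0, 0]
    - [1, -0.165, -0.47, 0, 0]
    - [1, -0.165, -0.47, 0, 0]
    - [1, -0.165, -0.47, 0, 0]

```text
time_s: 10.78
ee_pos: [511.4, -49.2, 174.9]
ee_rot: [-179.7, -1.5, 179.9]
force: [0.1, 0.4, -0.6]
gripper_width: 0.7
```

```bash
python3 -c "
from h import *
cmd([(510,-48,175),(510,-48,103)],180)"
```

```text
[1,0.0029,0.0024,-0.0001,-0.003],[1,-0.0009,0.0032,0.1438,-0.003],
t 10.7833 pos [511.4 -49.2 174.9] rot [-179.7   -1.5  179.9] F [ 0.1  0.4 -0.6] w 0.7
```

arm_command:
  targets:
    - [1, 0.003, 0.002, 0.04, 0]
    - [1, 0.002, 0.002, 0.08, 0]
    - [1, 0, 0.003, 0.12, 0]
    - [1, 0, 0.003, 0.14, 0]
    - [1, 0, 0.003, 0.141, 0]
    - [1, 0, 0.003, 0.141, 0]

```text
time_s: 11.28
ee_pos: [509.5, -47.2, 104.2]
ee_rot: [-179.7, -1.6, 179.9]
force: [-0.1, 0.3, -0.3]
gripper_width: 0.6
```

```bash
cat >> h.py <<'E'
PV=np.array([565.,-118.2])
def swing(thetas,z=104,inset=0):
    W=[]
    for q in thetas:
        t=np.radians(91.75)-q;u=np.array([np.cos(t),np.sin(t)]);n=np.array([-u[1],u[0]])
        d=3+17*abs(n[0])+10*abs(n[1])-inset
        W.append((*(PV+70*u+d*n),z))
    print(np.round(W,0).tolist());cmd(W,180)
E
python3 -c "
from h import *
swing([-.1,0,.05,.1,.15,.2,.25,.3])"
```

```text
[[535.0, -52.0, 104.0], [543.0, -49.0, 104.0], [546.0, -48.0, 104.0], [549.0, -47.0, 104.0], [552.0, -46.0, 104.0], [556.0, -46.0, 104.0], [559.0, -45.0, 104.0], [562.0, -45.0, 104.0]]
[1,-0.0508,-0.0086,-0.0009,-0.002],[1,-0.0661,-0.0032,-0.0013,-0.002],[1,-0.0733,-0.0011,-0.0015,-0.002],[1,-0.0795,0.0006,-0.0017,-0.002],[1,-0.0858,0.0021,-0.0019,-0.002],[1,-0.0923,0.0033,-0.0021,-0.002],[1,-0.0989,0.0042,-0.0023,-0.002],[1,-0.1057,0.0048,-0.0024,-0.002],
t 11.2833 pos [509.5 -47.2 104.2] rot [-179.7   -1.6  179.9] F [-0.1  0.3 -0.3] w 0.6
```

arm_command:
  targets:
    - [1, -0.03, -0.003, -0.001, 0]
    - [1, -0.05, -0.004, -0.001, 0]
    - [1, -0.066, -0.003, -0.0015, 0]
    - [1, -0.0735, -0.001, -0.0015, 0]
    - [1, -0.0795, 0, -0.0015, 0]
    - [1, -0.086, 0.002, -0.002, 0]
    - [1, -0.0925, 0.0035, -0.002, 0]
    - [1, -0.1, 0.004, -0.002, 0]

```text
time_s: 11.95
ee_pos: [558.8, -45.2, 103.7]
ee_rot: [-179.7, -1.7, 179.9]
force: [-3.2, -1.2, 0.8]
gripper_width: 0.1
```

```bash
python3 -c "
from h import *
b_=env.grab_frame('scene')[150:270,200:335]
cv2.imwrite('pics/f1.png',cv2.resize(b_[:,:,::-1],None,fx=4.8,fy=4.8,interpolation=cv2.INTER_CUBIC))
swing([.3,.4,.5,.6,.7,.8,.9,.95])"
```

```text
[[562.0, -45.0, 104.0], [569.0, -45.0, 104.0], [576.0, -46.0, 104.0], [584.0, -47.0, 104.0], [591.0, -49.0, 104.0], [598.0, -52.0, 104.0], [605.0, -57.0, 104.0], [608.0, -59.0, 104.0]]
[1,-0.0043,0.0006,-0.0007,-0.002],[1,-0.0181,0.0007,-0.0010,-0.002],[1,-0.0324,-0.0007,-0.0014,-0.002],[1,-0.0467,-0.0037,-0.0018,-0.002],[1,-0.0610,-0.0083,-0.0021,-0.002],[1,-0.0750,-0.0146,-0.0025,-0.002],[1,-0.0886,-0.0227,-0.0028,-0.002],[1,-0.0951,-0.0273,-0.0030,-0.002],
t 12.0 pos [560.2 -45.1 103.7] rot [-179.7   -1.5  179.9] F [-0.5 -0.3 -0.3] w 0.4
```

View pics/f1.png

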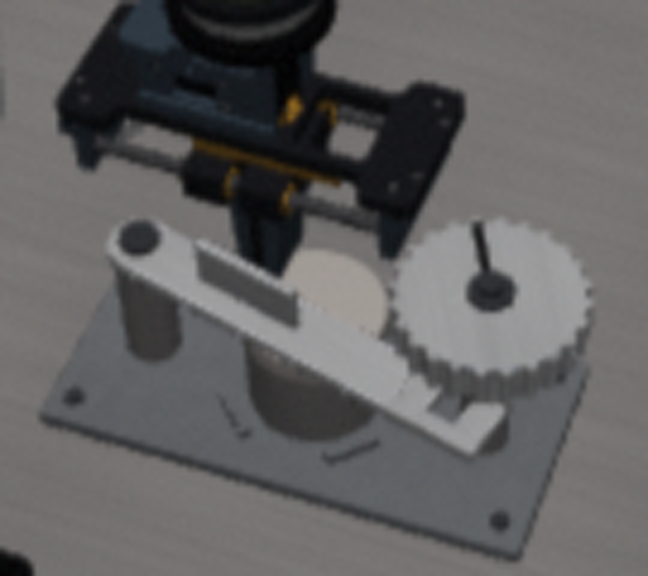

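The strap has left the ring's hub: its fork end is at (475,435) in the crop, with the lid partly uncovered and the ring mark unmoved. I'll keep pushing.

arm_command:
  targets:
    - [1, -0.0045, 0.0005, -0.0005, 0]
    - [1, -0.018, 0.0005, -0.001, 0]
    - [1, -0.0325, -0.0005, -0.0015, 0]
    - [1, -0.0465, -0.0035, -0.002, 0]
    - [1, -0.061, -0.0085, -0.002, 0]
    - [1, -0.075, -0.0145, -0.0025, 0]
    - [1, -0.0885, -0.0225, -0.003, 0]
    - [1, -0.095, -0.0275, -0.003, 0]

```text
time_s: 12.67
ee_pos: [609.4, -59.4, 104.0]
ee_rot: [-179.7, -1.4, 179.9]
force: [-3.1, 0.7, 0.4]
gripper_width: 0.3
```

arm_command:
  targets:
    - [1, -0.004, -0.004, 0, 0]
    - [1, -0.004, -0.004, 0, 0]
    - [1, 0.01, 0.004, 0, 0]
    - [1, 0.03, 0.01, -0.01, 0]
    - [1, 0.04, 0.01, -0.05, 0]
    - [1, 0.05, 0.01, -0.12, 0]
    - [1, 0.08, 0.01, -0.18, 0]
    - [1, 0.14, 0.01, -0.22, 0]

```text
time_s: 13.33
ee_pos: [544.4, -53.5, 219.0]
ee_rot: [-179.7, -1.0, 180.0]
force: [-0.2, 0.2, 0.3]
gripper_width: 0.6
```

arm_command:
  targets:
    - [1, 0.08, 0, 0, 0]
    - [1, 0.16, 0, 0, 0]
    - [1, 0.22, 0, 0, 0]
    - [1, 0.28, 0, 0, 0]
    - [1, 0.28, 0, 0, 0]
    - [1, 0.28, 0, 0, 0]
    - [1, 0.28, 0, 0, 0]

```text
time_s: 13.92
ee_pos: [404.8, -53.3, 222.3]
ee_rot: [-179.7, -0.9, 180.0]
force: [1.3, 0.1, -0.7]
gripper_width: 0.5
```

```bash
python3 -c "
from h import *
b_=env.grab_frame('scene')[150:270,200:335]
cv2.imwrite('pics/g1.png',cv2.resize(b_[:,:,::-1],None,fx=4.8,fy=4.8,interpolation=cv2.INTER_CUBIC))
b_=env.grab_frame('top')
cv2.imwrite('pics/g0.png',b_[:,:,::-1]);b_=b_[150:240,220:355]
cv2.imwrite('pics/g1t.png',cv2.resize(b_[:,:,::-1],None,fx=5.8,fy=5.8,interpolation=cv2.INTER_CUBIC))
cmd([(500,-50,175)],180)"
```

```text
[1,-0.1908,0.0073,0.0904,-0.000],
t 14.0167 pos [405.4 -53.3 221.8] rot [-179.7   -0.9  180. ] F [-0.3  0.4  0.3] w 0.5
```

View pics/g1.png

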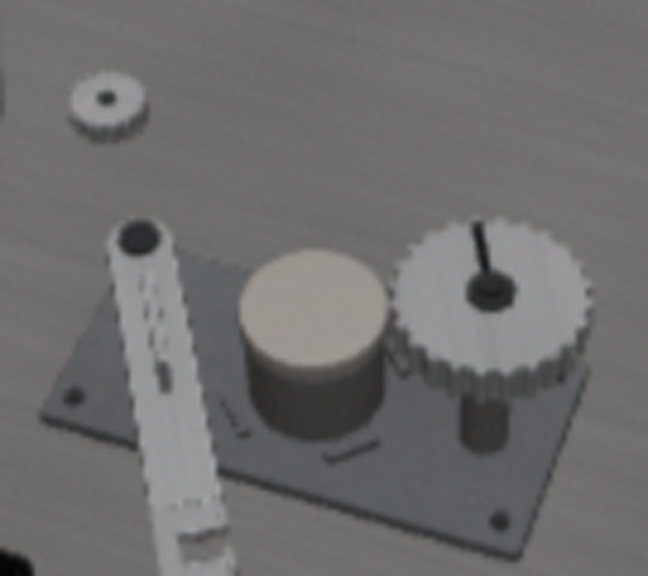

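View pics/g1t.png

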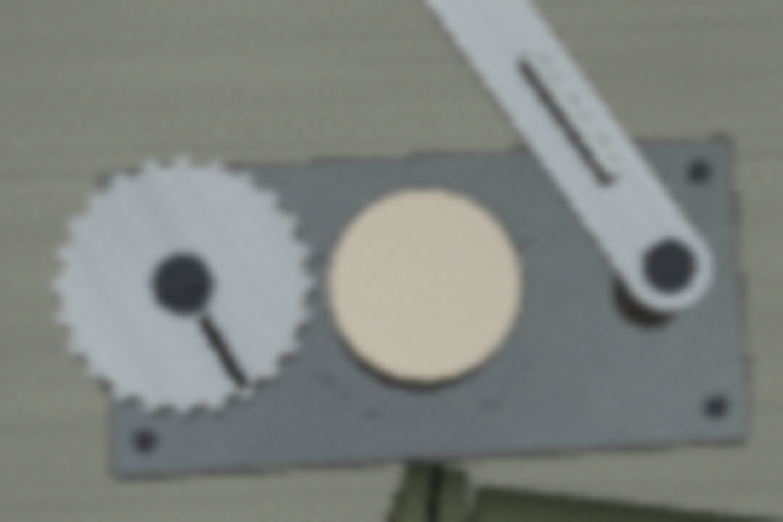

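View pics/g0.png

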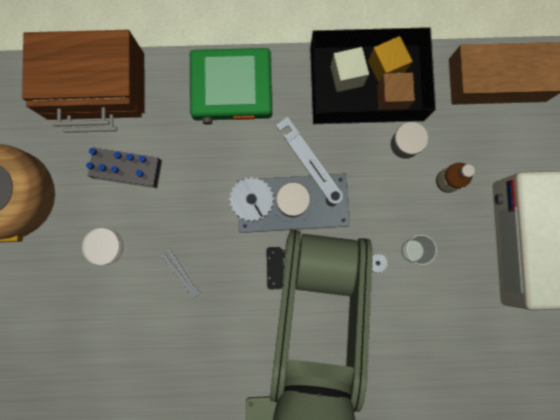

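The strap stands about 55° (0.96 rad) round and the lid is fully uncovered. The lid centre is where it was, at about (425,285) in the crop. The mark is unchanged, and the fork coming free rules out the reading one turn lower. Handing in.

```bash
python3 -c "
from h import *
s=env.state();print(s['qvel'].round(2),s['force'].round(1));env.job_done()"
```

```text
[-0.03  0.72 -0.02 -0.12  0.34 -0.11] [-0.3  0.4  0.3]
the job is handed in; nothing more can be done
```

The canister's lid is free: the ring is about two turns loose and the strap is swung well clear. The hand-in gave no verdict.

- **Ring:** I rolled the closed fingertip about 1¾ times round its rim, anticlockwise. The ring's dark mark, followed from picture to picture, puts the turn at about 748°, or 2.08 turns. That is within the 1.75 to 2.25 allowed. The strap's fork coming free rules out my having miscounted by a whole turn.
- **Strap:** I pushed it by its rib to about 0.96 rad, against the 0.63 rad needed.
- **Last checks:** The top and scene pictures showed the lid fully uncovered and the canister where it stood. The ring mark had not moved during the push, and the other things on the bench looked unmoved by eye. The arm was clear of everything, with almost no force on the tool. It was handed in at about 14 s of the 72 s allowed.
- **Disagreements:** Mark angles read from the scene camera were 5–10° off what the finger's travel predicted, well inside the quarter-turn margin. The closed fingers also turned out thinner at the tip than the text implies, about 20 mm instead of 27 mm. I corrected the rolling path for that partway round.

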